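# Hand out the document tray and shut the service hatch

### The arm

A 7-joint arm with a two-finger parallel gripper is mounted at the origin on the work surface. World frame = base frame: x ahead of the robot, y to its left, z up, the work surface at z = 0. Lengths are in m, angles in rad, forces in N, time in s.
With the tool pointing down it reaches from about 0.425 to 1.025 m from the base axis. Payload 9.4 kg.
Tool frame: the origin (TCP) lies on the centre line of the jaws, within the pads' length; the fingertips stand 11 mm ahead of it and the grasp point (between the pads) lies 8 mm behind it; z points along the fingers, y is the line along which they close (so a half turn about z gives the same grasp; the last joint's range is limited). The gripper opens to 93 mm and grips with 3 to 60 N. Pads are 15 mm wide; open, the fingers measure 128 mm over their backs; the gripper's body (75 mm by 188 mm) begins 65 mm behind the grasp point.
Start: joints at [1.194, 0.599, -0.003, 1.599, 0.002, 0.943, -0.08], TCP at [0.214, -0.693, 0.23] pointing down, gripper open.
Joint ranges: [-2.57, 2.57], [-0.35, 1.97], [-1.29, 1.29], [0.11, 2.56], [-1.05, 4.19], [0.11, 1.86], [-2.63, 2.63]. Speed limits (rad/s): [2.22, 2.22, 3.01, 3.01, 3.14, 3.14, 3.14].

### API

Orientations are given as a 3x3 rotation matrix whose columns are the frame's x, y, z axes.
In Python, from rig import env gives the robot as it stands.
- The arm moves only by the shell command python3 -m creep 'ROWS' [OPENING] [FORCE]. ROWS is JSON, a list that holds one entry, the list of rows, each a list of 6 numbers: the shift along the tool's x, y, z in units of 0.04 m (1.0 is 0.04 m), then the turn, a rotation vector about the tool's x, y, z in units of 0.08 rad (1.0 is 0.08 rad). In form: [[[dx, dy, dz, ax, ay, az], ...]]. A call has exactly 8 rows; each row shifts and turns the commanded pose from where the row before left it, along the tool's axes as they then stand; what a row does not reach is not made up. A row lasts 1/12 s, in which the tool goes at most 41.7 mm and 7.16 degrees, less where a joint would pass 70% of its speed; a pose out of reach is approached as far as the arm can. A call with a number of a shift or a turn outside -1 to 1 is refused whole. A call with a gripper value outside its range is refused whole. OPENING is the finger opening in mm, from 0 to 93, set as the call begins (- or left out, the last holds). The fingers move at their own pace and stop on an object; FORCE is the grip in N (left out, the last holds). Time passes only in rows, so rows that do not move let the fingers close, or fill a call up. It gives the time, the measured TCP pose, the force, the opening and the grip force at its end, in the units of the state.
- env.read_state(): the state, without advancing time (a new reading comes with each control period).
- env.capture(name): name is "side" or "top"; returns a dict with "color" (400x640x3 uint8, blue, green, red), "vfov" (degrees; the focal length in pixels is half the picture's height over the tangent of half this angle, whatever the lens; pixels are square), "cx", "cy" (the principal point, pixels), "R" (3x3) and "t" (3): a world point X has camera coordinates R X + t. Camera axes: x right, y down, z forward; pixel columns grow to the right and rows downward; lengths in m; the calibration is good to about 2 mm. A picture is of the moment at which its call begins. There is no depth.
- env.close_job(): hands the job in; it is judged then, once.
The state is a dict: "time_s": time; "q": joint angles; "joint_vel": joint speeds; "effort": joint torques, N m; "tcp_pos": TCP position; "tool_rot": TCP orientation; "force": force on the tool from outside, world axes, zero at the start; "wrist_torque": the same for the moment, N m; "width": opening from 0.0 (shut) to 1.0 (fully open); "grip_force": force on a finger pad.
Only numpy, scipy, OpenCV 4.12 (cv2) and the standard library are available. Lean on these libraries where they do the work, as an engineer would, in place of code of your own. Each camera call takes 0.05 s, during which the arm holds its last target. There are 200 camera calls.

### The job

Push the small blue tray, with the booklet in it, along the desk through the open hatch until all of it stands on the customer's side, just beyond the opening. Then slide the glazed hatch fully shut behind it by pushing its black pull with the fingertips. Only push: do not pinch the pull or pick anything up, and leave the pen cup, the stamp and the calendar where they are.

Things in the scene. Friction and masses are not known exactly. Their poses are not given: they have to be found in the camera images.
- hatch: Fixed aluminium counter screen with clear panes on the desk. Origin on the desk, mid-doorway, in the plane in which the sash slides; x points level from the robot's side to the customer's, y along the screen (robot's left), z up. The doorway spans y = -125 to +125 mm and is open above (no head rail); the dark track strip is flush with the desk, things slide over it.
- post (a point): Top centre of the fixed post that the sash shuts against, at x = +12, y = -138, z = 200 mm in the hatch's frame; post 54 mm in x, 25 mm in y, 200 mm high. The fixed panes, also 200 mm high, lie at x = +17 to +37 mm, from y = +135 to +395 mm and from y = -150 to -390 mm.
- sash (a joint): Sliding glazed sash, 250 mm wide, 20 mm thick (hatch x -10 to +10 mm), 170 mm high. Value in m: 0 = fully shut against the post, grows to 0.25 as it slides open along the hatch's +y. The free doorway spans y = -125 mm to the sash's leading edge at -125 mm + value. About 2 N of friction; it stays where it is left.
- pull (a point): On the sash's black pull: middle of the top edge of its face towards the hatch's +y, the face to push to shut the sash. The pull is an upright fin on the robot's side, 40 mm deep in hatch x (from -10 to -50 mm; the point at -30), 16 mm thick in y, 50 to 170 mm above the desk. It moves with the sash: its y in the hatch's frame is -77 mm + joint value.
- tray: Loose open blue plastic tray, 80 mm (its x) by 110 mm (its y) by 30 mm high, walls and floor 5 mm, 200 to 350 g, on the robot's side in front of the open doorway. Origin at the centre of its underside. To stand wholly beyond the sash, its centre must be about 60 mm past the hatch's plane when square to it, more when turned.
- booklet: Small red identity booklet with a gold square on its cover, 60 x 90 x 6 mm, 50 g, lying loose in the tray; origin at the centre of its underside, its x and y about along the tray's.
- pen_cup: Grey pen cup with three pens, 68 mm across, 150 mm high with the pens; on the robot's side to the right of the tray. Origin at the centre of its underside. To be left alone.
- stamp: Red and black self-inking office stamp, 44 x 60 x 76 mm high, on the robot's side to the left of the tray. Origin at the centre of its underside. To be left alone.
- calendar: Tent-shaped desk calendar, 80 x 110 mm foot, 130 mm high, at the right in front of the fixed pane. Origin at the centre of its underside. To be left alone.

How it is judged:
On the way, in this order (a step that is already met when the one before it is completed fails the run):
1. the tray, with its booklet, has been pushed through the doorway to the customer's side while the hatch is open (x of tray in the frame of hatch above 0.055 m and y of tray in the frame of hatch between -0.13 and 0.12 m and horizontal distance between booklet and tray below 0.03 m and z of booklet in the frame of tray below 0.02 m and value of joint sash above 0.15 m), for 0.1 s.
2. the sash is fully shut (value of joint sash below 0.006 m), for 0.2 s.
At the end, for the whole second after the job is handed in: Sash within 6 mm of fully shut; tray at rest on the desk, centre 55 to 220 mm beyond the hatch's plane and -130 to +120 mm along its y, booklet in it (within 30 mm of its centre); pen cup, stamp and calendar within 15 mm of where they were (value of joint sash below 0.006 m and x of tray in the frame of hatch between 0.055 and 0.22 m and y of tray in the frame of hatch between -0.13 and 0.12 m and height (world z) of tray above -0.005 m and horizontal distance between booklet and tray below 0.03 m and z of booklet in the frame of tray below 0.02 m and linear speed of tray below 0.02 m/s and distance of each of pen_cup, stamp, calendar from where it was at the start of the episode below 0.015 m); the robot touches nothing.
It fails at once if the tray was lifted (more than 10 mm) or tipped (height (world z) of tray above 0.01 m or angle between tray's own z axis and vertical above 0.2 rad).
It fails at once if the booklet was taken or thrown out of the tray (not (horizontal distance between booklet and tray below 0.03 m and z of booklet in the frame of tray below 0.02 m)).
It fails at once if the pull was pinched: fingers pressed on both its sides at once (contact force between the fingers and sash_c5 above 1 N and contact force between the fingers and sash_c6 above 1 N).
It fails at once if the pen cup, stamp or calendar was moved more than 15 mm, tipped or lifted (distance of any of pen_cup, stamp, calendar from where it was at the start of the episode above 0.015 m or angle between any of pen_cup, stamp, calendar's own z axis and vertical above 0.3 rad).
It also fails if it takes over 58 s, if anything falls off the work surface, if the arm or the gripper's body presses on something with over 40 N, if the wrist force passes 120 N, or if a joint passes its speed limit or range.

## Working session

There is one attempt and no reset: what is moved stays moved. The work goes in short steps, Python scripts to look and compute and a shell command to move; the robot and the scene stay as the last step left them, time stands still between calls to the robot, and variables do not carry over. Pictures are saved under pics/ and viewed, at most 10 in all, crops included, and the job is handed in when it is done.

```bash
mkdir -p pics; ls
python3 - <<'E'
from rig import env
import cv2,numpy as np
for n in("side","top"):
    c=env.capture(n); cv2.imwrite(f"pics/{n}0.png",c["color"]); print(n,c["vfov"],c["cx"],c["cy"],np.round(c["R"],4).tolist(),np.round(c["t"],4).tolist(),[k for k in c])
s=env.read_state();print(s["time_s"],s["tcp_pos"],np.round(s["tool_rot"],3).tolist(),s["width"])
E
```

```text
pics
side 49.13533634370562 316.14715128249685 197.45868371646233 [[-0.9981, -0.0563, -0.0229], [-0.0196, 0.6552, -0.7552], [0.0576, -0.7534, -0.6551]] [0.5684, 0.1737, 0.9465] ['color', 'vfov', 'cx', 'cy', 'R', 't']
top 43.80719884276987 315.0363280655789 192.11719736114296 [[-0.0258, -0.9996, -0.013], [-0.993, 0.0271, -0.1146], [0.1149, 0.0099, -0.9933]] [-0.0631, 0.5721, 1.2921] ['color', 'vfov', 'cx', 'cy', 'R', 't']
0.1 [ 0.21398441 -0.69227289  0.22885441] [[0.955, 0.295, -0.001], [0.295, -0.955, 0.001], [-0.0, -0.001, -1.0]] 0.9988070514976674
```

View pics/side0.png

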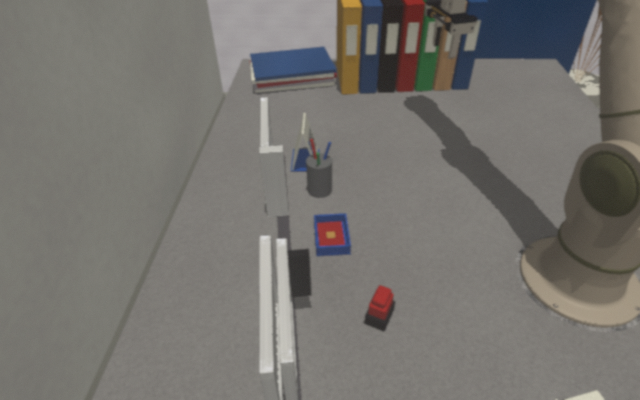

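View pics/top0.png

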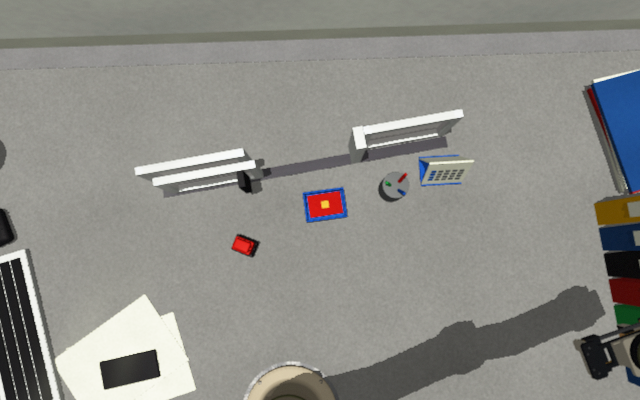

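The side view shows the tray at about (332,235), sash and pull at (300,272) and post at (272,150). In the top view the tray is at (325,204), pull at (247,181), post top at (359,140), cup at (395,186) and stamp at (244,245). Next I'll enlarge both views to measure.

```bash
cat > h.py <<'E'
import numpy as np,cv2
from rig import env
def ray(c,u,v,z):
    "world point at height z seen at pixel u,v"
    f=c["color"].shape[0]/2/np.tan(np.radians(c["vfov"])/2)
    R=np.array(c["R"]);t=np.array(c["t"]);o=-R.T@t
    d=R.T@np.array([(u-c["cx"])/f,(v-c["cy"])/f,1]); return o+d*(z-o[2])/d[2]
def proj(c,X):
    f=c["color"].shape[0]/2/np.tan(np.radians(c["vfov"])/2)
    p=np.array(c["R"])@X+np.array(c["t"]); return f*p[0]/p[2]+c["cx"],f*p[1]/p[2]+c["cy"]
def grab(n,name,x0,x1,y0,y1,s):
    c=env.capture(n); cv2.imwrite(f"pics/{name}.png",cv2.resize(c["color"][y0:y1,x0:x1],None,fx=s,fy=s,interpolation=cv2.INTER_CUBIC)); return c
def trayrect(c):
    hsv=cv2.cvtColor(c["color"],cv2.COLOR_BGR2HSV)
    return hsv
E
python3 - <<'E'
from h import *
c=grab("top","t1",220,480,95,265,3)
h=cv2.cvtColor(c["color"],cv2.COLOR_BGR2HSV)
m=cv2.inRange(h,(100,120,60),(130,255,255));m[:, :290]=0;m[:,360:]=0;m[:180]=0;m[240:]=0
# rim rectangle at z=.03
ys,xs=np.nonzero(m); P=np.array([ray(c,x,y,.03)[:2] for x,y in zip(xs,ys)],np.float32)
print("tray",cv2.minAreaRect(P))
E
```

```text
tray ((0.5372734665870667, -0.10272970050573349), (0.08008123189210892, 0.10942956805229187), 6.080127716064453)
```

View pics/t1.png

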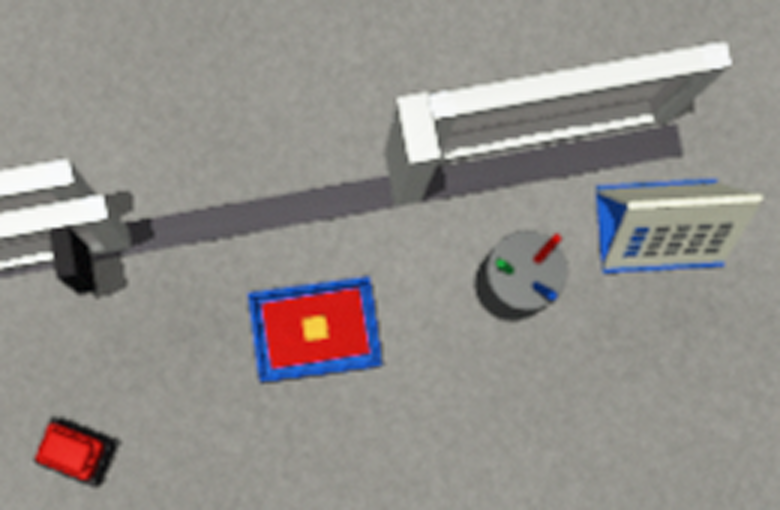

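In the enlarged view the post top has crop corners at (398,98), (428,93), (440,160) and (411,163). The pane's top back edge runs (430,97)→(726,43), the sash's leading top end is at (103,197)–(107,219), and the tray is at (315,329).

Run:
```python
from h import *
c=env.capture("top")
w=lambda u,v,z: ray(c,220+u/3,95+v/3,z)
post=np.mean([w(*p,.2) for p in[(398,98),(428,93),(440,160),(411,163)]],0)
a,b=w(430,97,.2),w(726,43,.2); d=a-b; th1=np.arctan2(-d[0],d[1])
# track edges z=0: top edge (150,217)-(388,178); lower (125,252)-(390,205)
a2,b2=w(160,216,0),w(388,178,0);d2=a2-b2
a3,b3=w(150,248,0),w(390,205,0);d3=a3-b3
print("post",post,"pane yaw",np.degrees(th1),[np.degrees(np.arctan2(-e[0],e[1])) for e in(d2,d3)])
th=np.mean([th1]+[np.arctan2(-e[0],e[1]) for e in(d2,d3)])
R=np.array([[np.cos(th),-np.sin(th)],[np.sin(th),np.cos(th)]])
O=post[:2]-R@[.012,-.138]
L=lambda p:R.T@(np.array(p)[:2]-O)
print("yaw",np.degrees(th),"origin",O)
for n,p in dict(pane1=(430,97,.2),pane2=(726,43,.2),sashA=(103,197,.17),sashB=(107,219,.17),pullL=(52,232,.17),pullLf=(63,287,.17),tr1=(160,216,0),tr2=(150,248,0),cup=(528,270,.1),stamp=(70,447,.07)).items(): q=w(*p);print(n,L(q)*1000,q)
print("tray",L([.5373,-.1027])*1000)
s=env.read_state();print(s["tcp_pos"])
```

```text
post [ 0.67644057 -0.18831533  0.2       ] pane yaw 8.892975330074119 [np.float64(7.982290094648046), np.float64(8.679228734947705)]
yaw 8.518164719889956 origin [ 0.64413197 -0.05361509]
pane1 [  35.23379148 -150.93524854] [ 0.70133408 -0.19766643  0.2       ]
pane2 [  36.78368769 -387.85822359] [ 0.73796061 -0.43174632  0.2       ]
sashA [  7.89746981 118.15496325] [0.63444086 0.0644063  0.17      ]
sashB [-10.29928306 117.85161321] [0.61648977 0.06141094 0.17      ]
pullL [-12.94862646 162.93335103] [0.60719202 0.10560295 0.17      ]
pullLf [-58.26799615 161.19797858] [0.56262961 0.09717388 0.17      ]
tr1 [15.48609626 87.10982129] [0.64654428 0.03482767 0.        ]
tr2 [-12.11065665 100.97435539] [0.61719829 0.04445155 0.        ]
cup [-102.55971084 -217.36399158] [ 0.5749002  -0.28377277  0.1       ]
stamp [-180.66832743  190.87994693] [0.43718291 0.10839813 0.07      ]
tray [-112.92410815  -32.71918684]
[ 0.21401996 -0.69238987  0.22907838]
```

```bash
cat >> h.py <<'E'
th=np.radians(8.7); RH=np.array([[np.cos(th),-np.sin(th)],[np.sin(th),np.cos(th)]]); O=np.array([.67644,-.18832])-RH@[.012,-.138]
def where():
    "TCP in hatch frame (mm) and tool yaw error"
    s=env.read_state(); p=s["tcp_pos"]; T=np.array(s["tool_rot"])
    print("t",s["time_s"],"hatch mm",np.round(RH.T@(p[:2]-O)*1000,1),"z",round(p[2]*1000,1),"yaw err deg",round(np.degrees(np.arctan2(T[1,0],T[0,0])-th),2),"tilt",np.round(T[:,2],3),"F",np.round(s["force"],1),"w",round(s["width"],3))
E
python3 -m creep '[[[0,0,0,0,0,1],[0,0,0,0,0,0.85],[0.36,-0.57,0,0,0,0],[0.36,-0.57,0,0,0,0],[0.36,-0.57,0,0,0,0],[0.36,-0.57,0,0,0,0],[0.36,-0.57,0,0,0,0],[0.36,-0.57,0,0,0,0]]]' 60
python3 -c "from h import *; where()"
```

```text
time_s: 0.87
tcp_pos: [0.2791, -0.543, 0.2295]
tool_rot: [[0.989, 0.151, -0.0], [0.151, -0.989, 0.0], [-0.0, -0.0, -1.0]]
force: [-0.2, -0.0, -0.2]
width: 0.645
grip_force: 0.0
t 0.8667 hatch mm [-434.4 -428.6] z 229.5 yaw err deg -0.01 tilt [-0.  0. -1.] F [-0.2 -0.  -0.2] w 0.645
```

```bash
python3 -m creep '[[[0.39,-0.64,0,0,0,0],[0.39,-0.64,0,0,0,0],[0.39,-0.64,0,0,0,0],[0.39,-0.64,0,0,0,0],[0.39,-0.64,0,0,0,0],[0.39,-0.64,0,0,0,0],[0.39,-0.64,0,0,0,0],[0.39,-0.64,0,0,0,0]]]' >/dev/null
python3 -m creep '[[[0.39,-0.64,0,0,0,0],[0.39,-0.64,0,0,0,0],[0.39,-0.64,0,0,0,0],[0.39,-0.64,0,0,0,0],[0.39,-0.64,0,0,0,0],[0.2,-0.3,0,0,0,0],[0,0,0,0,0,0],[0,0,0,0,0,0]]]' >/dev/null
python3 -c "from h import *; where()"
```

```text
t 2.2 hatch mm [-223.8  -84.5] z 229.6 yaw err deg 0.12 tilt [-0. -0. -1.] F [-0.5 -0.7  0.8] w 0.641
```

```bash
python3 -m creep '[[[0.32,-0.54,0,0,0,0],[0.32,-0.54,0,0,0,0],[0.32,-0.54,0,0,0,0],[0,0,0.8,0,0,0],[0,0,0.8,0,0,0],[0,0,0.8,0,0,0],[0,0,0.6,0,0,0],[0,0,0,0,0,0]]]' >/dev/null
python3 - <<'E'
from h import *
where(); c=grab("top","t2",220,480,95,265,3)
E
```

```text
t 2.8667 hatch mm [-188.1  -20.9] z 106.1 yaw err deg -0.09 tilt [-0.006  0.    -1.   ] F [-0.5 -0.1 -0.2] w 0.644
```

View pics/t2.png

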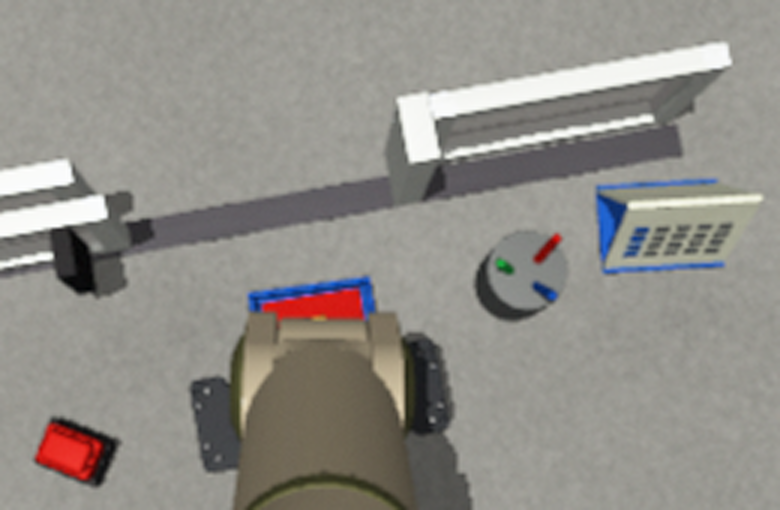

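The gripper is behind the tray, clear of the stamp (70,450) and the cup (528,270). I'll lower it now.

```bash
python3 -m creep '[[[0,0,0.5,0,0,0],[0,0,0.5,0,0,0],[0,0,0.5,0,0,0],[0,0,0.4,0,0,0],[0,0,0.15,0,0,0],[0,0,0,0,0,0],[0,0,0,0,0,0],[0,0,0,0,0,0]]]' >/dev/null
python3 -c "from h import *; where()"
python3 -m creep '[[[0.1,0,0,0,0,0],[0.1,0,0,0,0,0],[0.1,0,0,0,0,0],[0.1,0,0,0,0,0],[0.1,0,0,0,0,0],[0.1,0,0,0,0,0],[0.1,0,0,0,0,0],[0.1,0,0,0,0,0]]]'
python3 -c "from h import *; where()"
```

```text
t 3.5833 hatch mm [-185.2  -20.7] z 28.9 yaw err deg -0.03 tilt [ 0.002 -0.    -1.   ] F [ 0.  -0.7  0.2] w 0.645
time_s: 4.25
tcp_pos: [0.4941, -0.0971, 0.0275]
tool_rot: [[0.989, 0.151, -0.002], [0.151, -0.989, -0.0], [-0.002, -0.0, -1.0]]
force: [-4.3, -0.5, 3.0]
width: 0.643
grip_force: 1.9
t 4.25 hatch mm [-154.4  -20.2] z 27.5 yaw err deg -0.02 tilt [-0.002 -0.    -1.   ] F [-4.3 -0.5  3. ] w 0.643
```

```bash
python3 -m creep '[[[0.12,0,0,0,0,0],[0.15,0,0,0,0,0],[0.15,0,0,0,0,0],[0.15,0,0,0,0,0],[0.15,0,0,0,0,0],[0.15,0,0,0,0,0],[0.15,0,0,0,0,0],[0.15,0,0,0,0,0]]]' >/dev/null
python3 -m creep '[[[0.15,0,0,0,0,0],[0.15,0,0,0,0,0],[0.15,0,0,0,0,0],[0.15,0,0,0,0,0],[0.15,0,0,0,0,0],[0.15,0,0,0,0,0],[0.15,0,0,0,0,0],[0.1,0,0,0,0,0]]]'
python3 - <<'E'
from h import *
where(); c=grab("top","t3",220,480,95,265,3)
E
```

```text
time_s: 5.58
tcp_pos: [0.5874, -0.0827, 0.0276]
tool_rot: [[0.988, 0.151, 0.0], [0.151, -0.988, 0.0], [0.0, -0.0, -1.0]]
force: [-2.4, 0.2, 0.0]
width: 0.645
grip_force: 1.1
t 5.5833 hatch mm [-60.  -20.1] z 27.6 yaw err deg 0.01 tilt [ 0.  0. -1.] F [-2.4  0.2  0. ] w 0.645
```

View pics/t3.png

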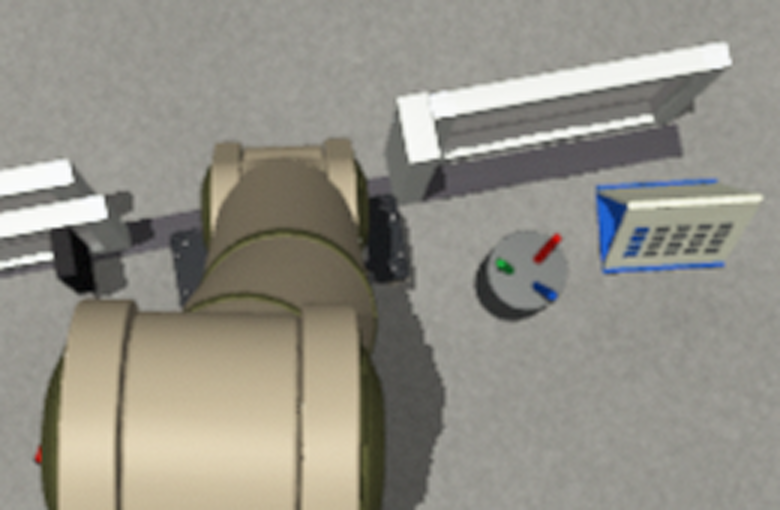

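The gripper body's right edge (408,280) will pass the post with about 8–10 mm to spare. I'll shift it 4 mm left and check the side camera as well.

```bash
python3 -m creep '[[[0.1,-0.02,0,0,0,0],[0.15,-0.02,0,0,0,0],[0.15,-0.02,0,0,0,0],[0.15,-0.02,0,0,0,0],[0.15,-0.02,0,0,0,0],[0.1,0,0,0,0,0],[0,0,0,0,0,0],[0,0,0,0,0,0]]]'
python3 - <<'E'
from h import *
where(); c=grab("side","s3",220,420,140,320,3)
E
```

```text
time_s: 6.3
tcp_pos: [0.6184, -0.0738, 0.0276]
tool_rot: [[0.988, 0.152, 0.001], [0.152, -0.988, 0.0], [0.001, 0.0, -1.0]]
force: [-0.3, -0.2, -0.5]
width: 0.645
grip_force: 0.0
t 6.3 hatch mm [-28.1 -16.1] z 27.6 yaw err deg 0.02 tilt [ 0.001  0.    -1.   ] F [-0.3 -0.2 -0.5] w 0.645
```

View pics/s3.png

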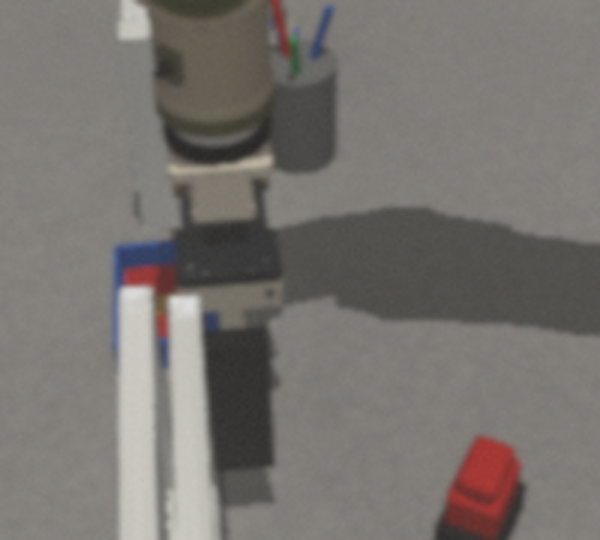

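The tray runs square ahead of the fingers, with the booklet in it. Its far rim goes from (117,247) to (113,350) in the crop.

Run:
```python
from h import *
c=env.capture("side")
for p in[(117,247),(113,348)]:
    q=ray(c,220+p[0]/3,140+p[1]/3,.03); print(RH.T@(q[:2]-O)*1000)
where()
```

```text
[ 59.4776239  -73.59558117]
[62.10569186 34.28992148]
t 6.4 hatch mm [-28.6 -16.2] z 27.6 yaw err deg 0.0 tilt [ 0.001  0.    -1.   ] F [-0.7  0.5 -0.4] w 0.646
```

```bash
python3 -m creep '[[[0.1,0,0,0,0,0],[0.15,0,0,0,0,0],[0.15,0,0,0,0,0],[0.15,0,0,0,0,0],[0.15,0,0,0,0,0],[0.1,0,0,0,0,0],[0,0,0,0,0,0],[0,0,0,0,0,0]]]' >/dev/null
python3 -c "from h import *; where()"
python3 -m creep '[[[0.1,0,0,0,0,0],[0.15,0,0,0,0,0],[0.15,0,0,0,0,0],[0.15,0,0,0,0,0],[0.1,0,0,0,0,0],[0.05,0,0,0,0,0],[0,0,0,0,0,0],[0,0,0,0,0,0]]]' >/dev/null
python3 - <<'E'
from h import *
where(); c=grab("side","s4",200,400,140,320,3)
E
```

```text
t 7.0667 hatch mm [  4.  -16.1] z 27.6 yaw err deg 0.01 tilt [ 0.001  0.    -1.   ] F [0.5 0.4 0.9] w 0.647
t 7.7333 hatch mm [ 31.7 -16.2] z 27.7 yaw err deg 0.01 tilt [ 0.001  0.    -1.   ] F [-0.9 -0.1  0.3] w 0.644
```

View pics/s4.png

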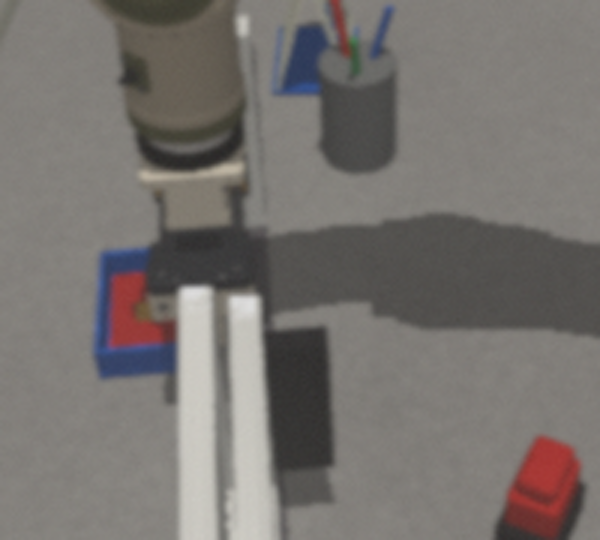

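The tray is beyond the screen with the booklet inside (crop (97–175, 250–375)). Next I retreat straight back, go up and over, and close the fingers.

```bash
python3 -m creep '[[[-0.2,0,0,0,0,0],[-0.5,0,0,0,0,0],[-0.5,0,0,0,0,0],[-0.5,0,0,0,0,0],[-0.5,0,0,0,0,0],[-0.5,0,0,0,0,0],[-0.2,0,0,0,0,0],[0,0,0,0,0,0]]]' >/dev/null
python3 -c "from h import *; where()"
python3 -m creep '[[[0,0,-0.7,0,0,0],[0,0,-0.8,0,0,0],[0,0,-0.8,0,0,0],[0,0,-0.8,0,0,0],[0,0,-0.8,0,0,0],[0,0,-0.8,0,0,0],[0,0,-0.8,0,0,0],[0,0,0,0,0,0]]]' 0 >/dev/null
python3 -c "from h import *; where()"
```

```text
t 8.45 hatch mm [-87.1 -16.5] z 27.9 yaw err deg -0.05 tilt [-0.002 -0.    -1.   ] F [-0.3 -0.9  0.3] w 0.647
t 9.1167 hatch mm [-81.  -16.8] z 254.1 yaw err deg 0.0 tilt [ 0.011 -0.    -1.   ] F [ 0.1  0.7 -0.6] w 0.12
```

```bash
python3 -m creep '[[[0.2,-0.8,0,0,0,0],[0.2,-0.8,0,0,0,0],[0.2,-0.8,0,0,0,0],[0.2,-0.8,0,0,0,0],[0.2,-0.8,0,0,0,0],[0.2,-0.8,0,0,0,0],[0.1,-0.8,0,0,0,0],[0,0,0,0,0,0]]]' >/dev/null
python3 - <<'E'
from h import *
where(); c=grab("top","t5",130,390,95,265,3); h=cv2.cvtColor(c["color"],cv2.COLOR_BGR2HSV)
E
```

```text
t 9.7833 hatch mm [-31.4 216.3] z 247.5 yaw err deg 0.49 tilt [ 0.001  0.004 -1.   ] F [-0.2 -0.4 -0. ] w 0.002
```

View pics/t5.png

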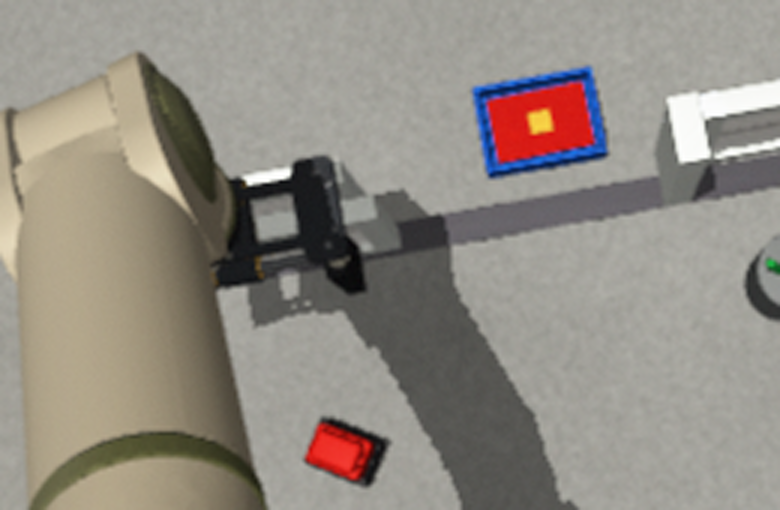

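The tray stands square beyond the track at (540,122), with the booklet centred. The gripper is above the +y side of the pull (347,265), so I lower it beside the pull.

```bash
python3 -m creep '[[[0,0,0,0,0,0],[0,0,0.4,0,0,0],[0,0,0.5,0,0,0],[0,0,0.5,0,0,0],[0,0,0.5,0,0,0],[0,0,0.5,0,0,0],[0,0,0.15,0,0,0],[0,0,0,0,0,0]]]' >/dev/null
python3 - <<'E'
from h import *
where()
c=env.capture("top"); h=cv2.cvtColor(c["color"],cv2.COLOR_BGR2HSV)
m=cv2.inRange(h,(100,120,60),(130,255,255));m[:, :280]=0;m[:,340:]=0;m[:110]=0;m[160:]=0
ys,xs=np.nonzero(m); P=np.array([RH.T@(ray(c,x,y,.03)[:2]-O)*1000 for x,y in zip(xs,ys)],np.float32)
print("tray hatch",cv2.minAreaRect(P))
E
```

```text
t 10.5 hatch mm [-33.5 206.2] z 144.2 yaw err deg -0.11 tilt [-0.003 -0.001 -1.   ] F [-0.3 -0.   0.3] w 0.003
tray hatch ((78.99828338623047, -26.122272491455078), (109.92691040039062, 84.283935546875), 89.98963928222656)
```

```bash
python3 -m creep '[[[0,0.15,0,0,0,0],[0,0.15,0,0,0,0],[0,0.15,0,0,0,0],[0,0.15,0,0,0,0],[0,0.15,0,0,0,0],[0,0.15,0,0,0,0],[0,0.15,0,0,0,0],[0,0.15,0,0,0,0]]]' >/dev/null
python3 -c "from h import *; where()"
python3 -m creep '[[[0,0.2,0,0,0,0],[0,0.2,0,0,0,0],[0,0.2,0,0,0,0],[0,0.2,0,0,0,0],[0,0.2,0,0,0,0],[0,0.2,0,0,0,0],[0,0.2,0,0,0,0],[0,0.2,0,0,0,0]]]' >/dev/null
python3 -c "from h import *; where()"
```

```text
t 11.2167 hatch mm [-32.6 159.5] z 145.9 yaw err deg 0.01 tilt [ 0.001  0.    -1.   ] F [0.4 2.3 2.6] w 0.006
t 11.8833 hatch mm [-32.8  94.9] z 145.6 yaw err deg -0.01 tilt [ 0.  0. -1.] F [1.8 3.  1.6] w 0.009
```

```bash
python3 -m creep '[[[0,0.2,0,0,0,0],[0,0.2,0,0,0,0],[0,0.2,0,0,0,0],[0,0.2,0,0,0,0],[0,0.2,0,0,0,0],[0,0.2,0,0,0,0],[0,0.2,0,0,0,0],[0,0.2,0,0,0,0]]]' >/dev/null
python3 -m creep '[[[0,0.2,0,0,0,0],[0,0.2,0,0,0,0],[0,0.2,0,0,0,0],[0,0.2,0,0,0,0],[0,0.2,0,0,0,0],[0,0.2,0,0,0,0],[0,0.15,0,0,0,0],[0,0.1,0,0,0,0]]]' >/dev/null
python3 -c "from h import *; where()"
python3 -m creep '[[[0,0.1,0,0,0,0],[0,0.1,0,0,0,0],[0,0.1,0,0,0,0],[0,0.1,0,0,0,0],[0,0.05,0,0,0,0],[0,0.05,0,0,0,0],[0,0,0,0,0,0],[0,0,0,0,0,0]]]' >/dev/null
python3 -c "from h import *; where()"
```

```text
t 13.2167 hatch mm [-33.2 -27.5] z 145.5 yaw err deg -0.06 tilt [-0. -0. -1.] F [1.8 3.2 1.8] w 0.005
t 13.8833 hatch mm [-33.2 -46.7] z 145.5 yaw err deg -0.02 tilt [-0. -0. -1.] F [-0.8 -0.6  0.2] w 0.002
```

```bash
python3 -m creep '[[[0,0.05,0,0,0,0],[0,0.05,0,0,0,0],[0,0.05,0,0,0,0],[0,0.05,0,0,0,0],[0,0.05,0,0,0,0],[0,0.05,0,0,0,0],[0,0,0,0,0,0],[0,0,0,0,0,0]]]' >/dev/null
python3 -c "from h import *; where()"
python3 -m creep '[[[0,0.03,0,0,0,0],[0,0.03,0,0,0,0],[0,0.03,0,0,0,0],[0,0.03,0,0,0,0],[0,0,0,0,0,0],[0,0,0,0,0,0],[0,0,0,0,0,0],[0,0,0,0,0,0]]]' >/dev/null
python3 -c "from h import *; where()"
```

```text
t 14.55 hatch mm [-32.8 -58.9] z 145.6 yaw err deg -0.04 tilt [ 0.    -0.001 -1.   ] F [-0.4 -0.7 -0. ] w 0.0
t 15.2167 hatch mm [-32.8 -59.5] z 145.7 yaw err deg 0.15 tilt [-0.001  0.003 -1.   ] F [-3.  11.   4.1] w 0.004
```

It stopped at the predicted position with 11 N, so the sash is against the post. I back off and check.

```bash
python3 -m creep '[[[0,-0.1,0,0,0,0],[0,-0.3,0,0,0,0],[0,-0.4,0,0,0,0],[0,-0.2,0,0,0,0],[0,0,-0.5,0,0,0],[0,0,-0.8,0,0,0],[0,0,-0.8,0,0,0],[0,0,-0.5,0,0,0]]]' >/dev/null
python3 -m creep '[[[-0.3,0,0,0,0,0],[-0.6,0,0,0,0,0],[-0.6,0,0,0,0,0],[-0.6,0,0,0,0,0],[-0.6,0,0,0,0,0],[-0.3,0,0,0,0,0],[0,0,0,0,0,0],[0,0,0,0,0,0]]]' >/dev/null
python3 - <<'E'
from h import *
where(); grab("top","t6",220,480,95,265,3)
E
```

```text
t 16.55 hatch mm [-152.1  -23.1] z 250.1 yaw err deg -0.01 tilt [ 0.002 -0.    -1.   ] F [-0.5  0.3  0.1] w 0.002
```

View pics/t6.png

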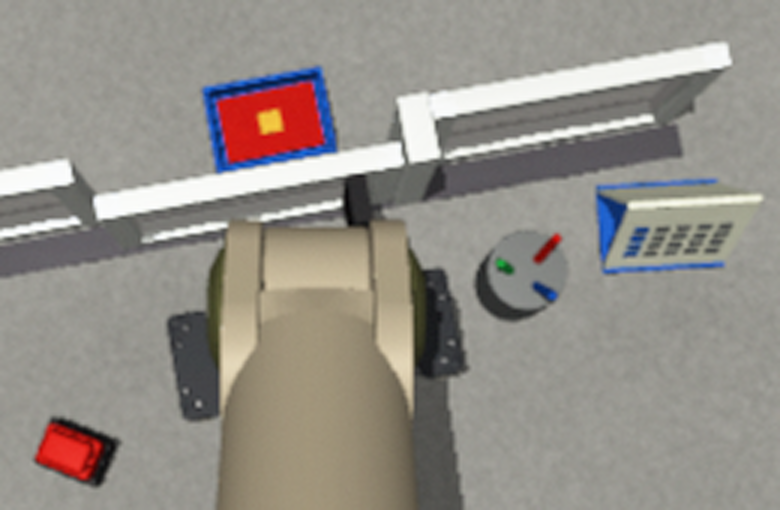

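The sash's leading top edge (403,145–165) meets the post. The tray with the booklet stands beyond it at (270,122), and the cup, stamp and calendar haven't moved. The gripper is clear, so I'm handing in.

```bash
python3 -c "from rig import env; print(env.close_job())"
```

```text
the job is handed in; nothing more can be done
None
```

The job is handed in, verdict not shown: the tray and booklet stand about 79 mm beyond the hatch's plane, the sash is shut against the post, and the pen cup, stamp and calendar look unmoved in the last picture.

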